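Set out a filter's parts in order of height

ROBOT

A 7-joint arm with a two-finger parallel gripper is mounted at the origin on the work surface; the furniture and walls round the work are solid. World frame = base frame: x ahead of the robot, y to its left, z up, the work surface at z = 0. Lengths are in mm, angles in rad, forces in N, time in s.
With the tool pointing down it reaches from about 400 to 750 mm from the base axis. Payload 19.5 kg.
Tool frame: the origin (TCP) lies midway between the tips of the shut fingers; the grasp point (between the pads) lies ctrl.grasp_offset behind it (ctrl.grasp_offset is the distance from the TCP to the grasp point, in mm); z points along the fingers, x is the direction in which the jaws open and shut, and the axes are right-handed (so a half turn about z gives the same grasp; the last joint's range is limited). The gripper opens to 85 mm and grips with 20 to 120 N. Pads are 22 mm wide; open, the fingers measure 114 mm over their backs; the gripper's body (76 mm by 85 mm) begins 54 mm behind the grasp point. The pads swing forward as they close: fully open they stand 13 mm farther back than shut.
Start: joints at [-0.042, 0.707, -0.028, 1.485, 0.022, 0.951, -0.075], TCP at [574.974, 0.003, 231.268] pointing down, gripper open.
Joint ranges: [-2.71, 2.71], [-0.32, 2.16], [-1.57, 1.52], [0, 2.45], [-1.46, 4.6], [0, 2.02], [-2.83, 2.83]. Speed limits (rad/s): [1.89, 1.89, 2.57, 2.57, 3.01, 3.01, 3.01].

INTERFACE

Orientations are given as a unit quaternion [x, y, z, w].
In Python, from bench import monitor, vision, job, ctrl gives the robot as it stands.
- The arm moves only by the shell command python3 -m inch 'ROWS' [FORCE]. ROWS is a JSON object of lists of equal length, an entry for each row: "dr": the turn, a rotation vector about the world's x, y, z in rad, a list of three; "slide": the shift along the world's x, y, z in mm, a list of three; "hand": the finger opening in mm, from 0 to 85.4. In form: {"dr": [[wx, wy, wz], ...], "slide": [[dx, dy, dz], ...], "hand": [hand, ...]}. A call has 1 to 20 rows; each row shifts and turns the pose as measured when the row begins; what a row does not reach is not made up. A row lasts 1/8 s, in which the tool goes at most 62.5 mm and 10.7 degrees, less where a joint would pass 70% of its speed; a pose out of reach is approached as far as the arm can. A call with a gripper value outside its range is refused whole. The fingers move at their own pace and stop on an object; FORCE is the grip in N (left out, the last holds). Time passes only in rows, so rows that do not move let the fingers close. It gives the time, the measured TCP pose, the force and the opening at its end, in the units of the state.
- monitor.state(): the state, without advancing time (a new reading comes with each control period).
- vision.camera(name): name is "scene" or "side" or "wrist"; returns the picture (384x512x3 uint8, red, green, blue); there is no depth.
- vision.camera_info(name): a dict with "fx", "fy", "cx", "cy" (pixels), "origin" and "orientation" of the camera in the world. Camera axes: x right, y down, z forward; pixel columns grow to the right and rows downward; lengths in mm; the calibration is good to about 2 mm. A picture is of the moment at which its call begins: read the wrist's pose just before it. camera_info takes no time and is no camera call; for the wrist camera it gives the pose at the moment of the call.
- job.job_done(): hands the job in, once; it reports no verdict.
Trained networks look in the newest picture that a camera, given by its name, has taken for a name from the list of things; names that differ only in an ending like _2 or _b are one class to them, and where a whole thing is asked for, a point or a joint stands for the part that bears it (a point fixed in the world has none). Each returns a list of dicts, best first, with "p" (0 to 1); they miss things now and then, are a little off and sometimes report something else, mostly with a low value. They report only what shows in the picture. A call takes as long as a camera call. They do not tell look-alikes from the thing itself.
- vision.silhouettes(camera, target): "region" (384x512 bool, what is visible of it) and "bbox" ([left, top, right, bottom] in pixels, round what is visible of it).
The state is a dict: "time_s": time; "joints": joint angles; "qvel": joint speeds; "joint_torque": joint torques, N m; "ee_pos": TCP position; "ee_rot": TCP orientation; "ft_force": force on the tool from outside, world axes, zero at the start; "moment": the same for the moment, N m; "finger_gap": opening from 0.0 (shut) to 1.0 (fully open).
Only numpy, scipy, OpenCV 4.12 (cv2) and the standard library are available. Lean on these libraries where they do the work, as an engineer would, in place of code of your own. Each camera call takes 0.05 s, during which the arm holds its last target. There are 200 camera calls.

TASK

Set the four filter parts that stand between the robot and the strip (tall blue bottle, cream cartridge, blue cup, low blue ring) out upright on the strip for inspection, one centred on each black pad, in order of height: the tallest on the pad beside the red post, then ever lower ones, so that the lowest stands beside the yellow post. Leave the tape roll and the tin where they are.

Things in the scene. Friction and masses are not known exactly. Their poses are not given: they have to be found in the camera images.
- bottle: Blue filter bottle, the tallest part, standing upright: 175 mm tall, body 62 mm in diameter, 0.07 kg. Origin: centre of its underside, z up; round, so its yaw is of no account.
- cartridge: Cream filter cartridge with a black O-ring, second tallest, standing: 72 mm tall, 41 mm in diameter at the body (45 mm over the O-ring near the top), 0.045 kg. Origin: centre of its underside, z up; round, so its yaw is of no account.
- cup: Blue stepped cup-shaped part, third tallest, standing: 56 mm tall, 55 mm in diameter, 0.03 kg. Origin: centre of its underside, z up; round, so its yaw is of no account.
- ring: Low blue cap ring, the lowest part, lying flat: 28 mm tall, 62 to 64 mm in diameter, 0.03 kg; it cannot be gripped by its wall, take it across the outside. Origin: centre of its underside, z up; round, so its yaw is of no account.
- strip: Fixed aluminium setting-out strip on the table, 84 mm wide (its x) and 520 mm long (its y), 12 mm thick, with four black round pads 72 mm in diameter in a row, flush with its top. Origin: centre of its underside; z up. Pad centres lie at x = 0, y = -157.5, -52.5, +52.5 and +157.5 mm in its frame, top 12 mm above the origin.
- red_post: Red round end post, 30 mm in diameter, 40 mm tall, fixed on the strip's top, 80 mm beyond the centre of the last pad at one end (x = 0 and y = +237.5 or -237.5 mm in the strip's frame; which end varies). Origin: centre of its underside.
- yellow_post: Yellow round end post, the same size, fixed at the other end of the strip. Origin: centre of its underside.
- tape_roll: Bystander: brown roll of parcel tape lying flat, 100 mm in diameter, 48 mm high. Origin: centre of its underside.
- tin: Bystander: open grey tin of black O-rings, 68 mm in diameter, 22 mm high. Origin: centre of its underside.
There are look-alikes about, which are no part of the job. Of the things shaped like the bottle, the blue one is meant.

How it is judged (in metres and radians):
At the end, for the whole second after the job is handed in: Counting pads from the red post, the bottle, cartridge, cup and ring stand on pads 1, 2, 3 and 4, each within about 12 mm of its pad's centre both along and across the strip, resting on the strip, upright within 0.1 rad, released and at rest (horizontal distance between bottle and red_post between 0.068 and 0.092 m and x of bottle in the frame of strip between -0.012 and 0.012 m and z of bottle in the frame of strip between 0.008 and 0.017 m and angle between each of bottle, cartridge, cup, ring's own z axis and vertical below 0.1 rad and linear speed of each of bottle, cartridge, cup, ring below 0.02 m/s and angular speed of each of bottle, cartridge, cup, ring below 0.2 rad/s and horizontal distance between cartridge and red_post between 0.173 and 0.197 m and x of cartridge in the frame of strip between -0.012 and 0.012 m and z of cartridge in the frame of strip between 0.008 and 0.017 m and horizontal distance between cup and red_post between 0.278 and 0.302 m and x of cup in the frame of strip between -0.012 and 0.012 m and z of cup in the frame of strip between 0.008 and 0.017 m and horizontal distance between ring and red_post between 0.383 and 0.407 m and x of ring in the frame of strip between -0.012 and 0.012 m and z of ring in the frame of strip between 0.008 and 0.017 m); the robot touches nothing.
It fails at once if the tape roll is shifted by more than 25 mm (distance of tape_roll from where it was at the start of the episode above 0.025 m).
It fails at once if the tin is shifted by more than 25 mm (distance of tin from where it was at the start of the episode above 0.025 m).
It also fails if it takes over 96 s, if anything falls off the work surface, if the arm or the gripper's body presses on something with over 40 N, if the wrist force passes 120 N, or if a joint passes its speed limit or range.

## Working session

There is one attempt and no reset: what is moved stays moved. The work goes in short steps, Python scripts to look and compute and a shell command to move; the robot and the scene stay as the last step left them, time stands still between calls to the robot, and variables do not carry over. Pictures are saved under pics/ and viewed, about 12 in all and at most 16, crops included, and the job is handed in when it is done.

```bash
mkdir -p pics; ls
python3 - <<'E'
from bench import monitor, vision, job, ctrl
import cv2
for n in ("scene","side"):
    im=vision.camera(n); cv2.imwrite(f"pics/{n}0.png",im[:,:,::-1])
    i=vision.camera_info(n); print(n,i)
    for t in ("bottle","cartridge","cup","ring","strip","red_post","yellow_post","tape_roll","tin"):
        print(t,[(round(float(d["p"]),2),[int(x) for x in d["bbox"]]) for d in vision.silhouettes(n,t)][:4])
print(monitor.state(), ctrl.grasp_offset)
E
```

```text
pics
scene {'fx': 459.8043331760559, 'fy': 459.8043331760559, 'cx': 255.2217008170436, 'cy': 190.19662349811546, 'origin': array([ -74.6096012 , 1132.43881957,  970.81959432]), 'orientation': array([-0.22399276,  0.86092961, -0.44151048,  0.11702968])}
bottle [(0.86, [320, 130, 334, 172]), (0.74, [324, 114, 342, 160])]
cartridge [(0.58, [297, 177, 316, 195])]
cup [(0.67, [275, 210, 288, 231])]
ring [(0.77, [258, 244, 279, 267]), (0.45, [183, 157, 293, 233])]
strip [(0.98, [186, 156, 293, 232])]
red_post []
yellow_post [(0.63, [199, 211, 199, 221])]
tape_roll [(0.79, [281, 127, 308, 150])]
tin []
side {'fx': 387.48595731208127, 'fy': 387.48595731208127, 'cx': 257.71734229309516, 'cy': 187.85148103833296, 'origin': array([-18.36913175, 809.64319041, 684.78743444]), 'orientation': array([-0.26125656,  0.83568584, -0.46149344,  0.14282151])}
bottle [(0.75, [327, 131, 347, 179]), (0.69, [340, 119, 353, 167]), (0.6, [243, 257, 268, 282])]
cartridge [(0.82, [299, 183, 319, 209])]
cup [(0.76, [264, 211, 284, 239]), (0.38, [174, 210, 184, 225])]
ring [(0.82, [241, 257, 272, 286])]
strip [(0.6
[... 358 characters left out ...]
': array([-0.04173456,  0.70649609, -0.02758673,  1.48457885,  0.02200056,
        0.9509022 , -0.07552383]), 'qvel': array([ 0.00173592,  0.0011304 , -0.00100983,  0.00036949, -0.00180632,
       -0.00056567, -0.00085394]), 'joint_torque': array([-5.55782663e-04, -8.83022046e+01,  1.23370316e+00, -2.36386567e+01,
        1.70185883e-02,  1.97612033e-03,  1.07638739e-04]), 'ee_pos': array([5.74983714e+02, 1.65280037e-02, 2.31275345e+02]), 'ee_rot': array([ 9.99999999e-01, -9.68908004e-06, -4.09947916e-05,  2.28209378e-06]), 'ft_force': array([ 0.8941772 , -0.19088602, -0.41036836]), 'moment': array([ 0.02330919, -0.01307119, -0.02013561]), 'finger_gap': 1.0022274510904279} 18.700000000000003
```

Run:
```python
import cv2
im=cv2.imread("pics/side0.png"); c=im[100:300,110:376]; cv2.imwrite("pics/side0c.png",cv2.resize(c,None,fx=3,fy=3,interpolation=cv2.INTER_CUBIC))
```

```text
(no output)
```

View pics/side0c.png

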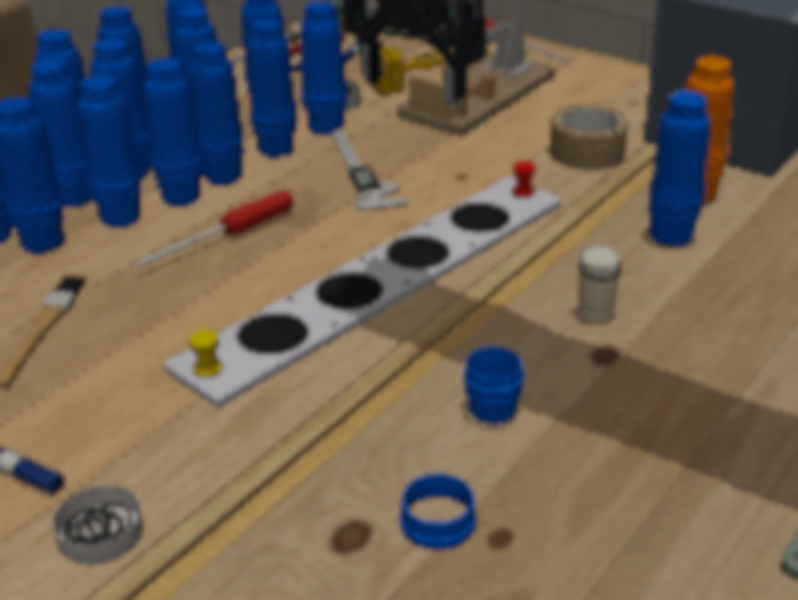

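View pics/scene0.png

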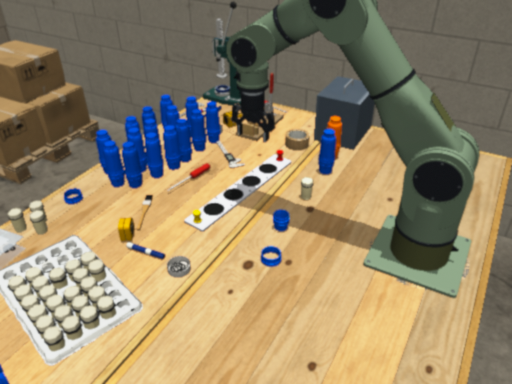

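The blue bottle is at side (337,155), with the orange look-alike behind it at (348,140). I'm taking the blue one: right colour, in front, and in the row of parts. The red post is at the far end of the strip and the yellow one at the near end. Next I'll measure.

```bash
cat > h.py <<'E'
import numpy as np, cv2
from scipy.spatial.transform import Rotation as R
def ray(i,u,v,z):
    d=R.from_quat(i["orientation"]).apply([(u-i["cx"])/i["fx"],(v-i["cy"])/i["fy"],1]); o=np.array(i["origin"])
    return (o+d*(z-o[2])/d[2])[:2]
def comp(mask,box):
    m=np.zeros_like(mask,np.uint8); l,t,r,b=box; m[t:b,l:r]=mask[t:b,l:r]
    n,lab,st,c=cv2.connectedComponentsWithStats(m)
    return sorted([(int(st[k][4]),st[k][0]+(st[k][2]-1)/2,st[k][1]+(st[k][3]-1)/2,*c[k],*[int(x) for x in st[k][:4]]) for k in range(1,n)],reverse=True)
def masks(im):
    h=cv2.cvtColor(im,cv2.COLOR_RGB2HSV); H,S,V=h[...,0],h[...,1],h[...,2]
    return dict(blue=(H>100)&(H<130)&(S>150), dark=(V<60)&(S<140), red=((H<6)|(H>174))&(S>170), yel=(H>22)&(H<35)&(S>200))
E
python3 - <<'E'
from h import *
from bench import vision
R_={"side":{"bottle":("blue",(320,125,350,190),87),"cup":("blue",(258,205,292,248),28),"ring":("blue",(235,250,275,290),14),"pads":("dark",(185,160,285,222),12),"red":("red",(276,150,292,168),32),"yel":("yel",(170,205,188,230),32)},
"scene":{"bottle":("blue",(312,125,340,178),87),"cup":("blue",(270,205,295,235),28),"ring":("blue",(255,240,285,270),14),"pads":("dark",(200,165,280,215),12),"red":("red",(274,148,286,165),32),"yel":("yel",(190,205,205,225),32)}}
for n in R_:
    im=vision.camera(n); i=vision.camera_info(n); M=masks(im)
    for k,(c,b,z) in R_[n].items():
        for q in comp(M[c],b)[:5]:
            if q[0]>15: print(n,k,q[0],q[5:],"box",ray(i,q[1],q[2],z).round(),"cen",ray(i,q[3],q[4],z).round())
    d=vision.silhouettes(n,"cartridge")[0]; v,u=np.nonzero(d["region"]); print(n,"cart",d["bbox"],ray(i,u.mean(),v.mean(),36).round())
    for t,z in (("tape_roll",24),("tin",11)):
      for d in vision.silhouettes(n,t)[:1]:
        v,u=np.nonzero(d["region"]); print(n,t,ray(i,u.mean(),v.mean(),z).round())
E
```

```text
side bottle 730 (327, 130, 19, 52) box [ 420. -287.] cen [ 420. -287.]
side cup 371 (266, 216, 18, 25) box [418.  94.] cen [421.  92.]
side ring 307 (244, 259, 24, 23) box [377. 244.] cen [376. 246.]
side pads 198 (190, 206, 22, 11) box [653. 134.] cen [654. 134.]
side pads 182 (216, 192, 21, 11) box [638.  32.] cen [639.  30.]
side pads 138 (240, 180, 19, 9) box [624. -73.] cen [626. -73.]
side pads 110 (261, 169, 18, 8) box [ 610. -175.] cen [ 612. -178.]
side red 50 (282, 154, 6, 11) box [ 601. -258.] cen [ 602. -259.]
side yel 84 (174, 210, 9, 15) box [666. 212.] cen [666. 211.]
side cart [298.8, 182.1, 319.6, 208.1] [417. -99.]
side tape_roll [ 603. -417.]
side tin [595. 409.]
scene bottle 566 (319, 129, 16, 45) box [ 421. -290.] cen [ 420. -291.]
scene cup 261 (274, 210, 15, 21) box [418.  91.] cen [420.  89.]
scene ring 198 (262, 247, 19, 19) box [376. 241.] cen [375. 243.]
scene pads 147 (205, 204, 18, 10) box [654. 129.] cen [655. 130.]
scene pads 141 (225, 189, 18, 11) box [638.  25.] cen [639.  26.]
scene pads 112 (243, 177, 16, 9) box [626. -74.] cen [627. -76.]
scene pads 91 (260, 165, 16, 7) box [ 613. -182.] cen [ 613. -182.]
scene red 44 (277, 150, 6, 10) box [ 603. -264.] cen [ 604. -265.]
scene yel 63 (193, 210, 8, 12) box [667. 208.] cen [668. 207.]
scene cart [300.4, 180.4, 315.5, 199.2] [ 416. -103.]
scene tape_roll [ 599. -420.]
scene tin [591. 407.]
```

```bash
python3 -m inch '{"dr":[[0,0,0],[0,0,0],[0,0,0],[0,0,0],[0,0,0]],"slide":[[-39,23,0],[-39,23,0],[-39,23,0],[-39,22,0],[0,0,0]],"hand":[85,85,85,85,85]}' 40
cat > look.py <<'E'
import sys
from h import *
from bench import vision, monitor
tag=sys.argv[1]
s=monitor.state(); i=vision.camera_info("wrist"); im=vision.camera("wrist"); cv2.imwrite(f"pics/{tag}.png",im[:,:,::-1])
print("t",s["time_s"],"tcp",s["ee_pos"].round(1),"rv",R.from_quat(s["ee_rot"]).as_rotvec().round(3),"gap",round(s["finger_gap"]*85,1),"cam",np.round(i["origin"]),R.from_quat(i["orientation"]).as_matrix()[:,2].round(2))
for t,z in [a.split(":") for a in sys.argv[2:]]:
    for d in vision.silhouettes("wrist",t)[:2]:
        b=d["bbox"]; v,u=np.nonzero(d["region"])
        if len(u)==0: continue
        print(t,round(float(d["p"]),2),np.round(b),"box",ray(i,(b[0]+b[2])/2,(b[1]+b[3])/2,float(z)).round(1),"cen",ray(i,u.mean(),v.mean(),float(z)).round(1))
E
python3 look.py w1 cup:28 cartridge:36 ring:14 strip:12
```

```text
time_s: 2.02
ee_pos: [413.9, 93.2, 231.1]
ee_rot: [1.0, -0.0, 0.0, -0.0]
ft_force: [1.1, 0.3, 0.2]
finger_gap: 0.992
t 2.025 tcp [413.9  93.2 231.1] rv [-3.141e+00  0.000e+00 -1.000e-03] gap 84.3 cam [414. 177. 375.] [ 0.   -0.32 -0.95]
cup 0.63 [231. 134. 281. 193.] box [423.   89.3] cen [420.5  90.9]
cup 0.5 [483.  29. 512.  61.] box [655.6 206.8] cen [657.  208.2]
cartridge 0.89 [233. 286. 267. 353.] box [ 416.6 -109. ] cen [ 417.4 -106.9]
ring 0.92 [178.   1. 243.  46.] box [377.2 228.2] cen [380.5 224.8]
strip 0.68 [385.  17. 512. 324.] box [642.9  76.9] cen [645.2  81.9]
strip 0.25 [177.   0. 244.  46.] box [377.1 228.6] cen [382.3 225. ]
```

View pics/w1.png

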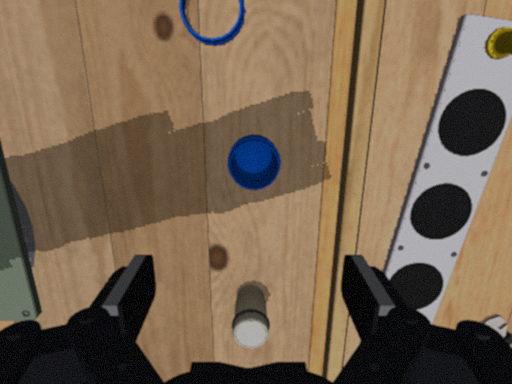

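The wrist picture shows the cup at (253,162), the cartridge top at (251,331) and the ring at the top edge, with pads at (472,122), (441,211) and (416,286). I'll refine from these.

Run:
```python
from h import *
from bench import vision
i=vision.camera_info("wrist"); im=cv2.imread("pics/w1.png")[:,:,::-1].copy(); M=masks(im)
for q in comp(M["dark"],(395,60,511,240))[:2]: print("pad",q[0],q[5:],ray(i,q[1],q[2],12),ray(i,q[3],q[4],12))
for q in comp(M["blue"],(210,110,300,210))[:1]: print("cup",q[0],q[5:],[ray(i,q[1],q[2],z).round(1) for z in (28,56)])
g=im[250:370,215:285]; cv2.imwrite("pics/a.png",0*g)
w=(im.min(2)>105); 
for q in comp(w,(225,300,280,352))[:2]: print("cart top",q[0],q[5:],ray(i,q[1],q[2],72))
```

```text
pad 3284 (439, 90, 66, 65) [659.42693818 128.59435987] [659.52671414 128.7324081 ]
pad 2484 (411, 184, 60, 55) [644.82548476  24.42043544] [644.94473901  24.52340076]
cup 2176 (228, 135, 52, 54) [array([422.6,  89.9]), array([422.1,  96.8])]
cart top 1211 (234, 300, 46, 52) [425.23035358 -88.5903984 ]
cart top 29 (225, 328, 4, 13) [ 391.17763462 -100.22021973]
```

```bash
python3 -m inch '{"dr":[[0,0,0],[0,0,0],[0,0,0],[0,0,0],[0,0,0],[0,0,0],[0,0,0],[0,0,0],[0,0,0],[0,0,0],[0,0,0]],"slide":[[7,-2,-50],[0,0,-50],[0,0,-45],[0,0,-35],[0,0,-25],[0,0,-12],[0,0,0],[0,0,0],[0,0,0],[0,0,0],[0,0,0]],"hand":[85,85,85,85,85,85,85,40,40,40,40]}' 30
python3 look.py w2 ring:14
```

```text
time_s: 3.65
ee_pos: [427.7, 86.1, 6.5]
ee_rot: [1.0, -0.006, 0.003, -0.0]
ft_force: [-0.7, -0.9, 0.2]
finger_gap: 0.64
t 3.65 tcp [427.7  86.1   6.5] rv [-3.141  0.017 -0.009] gap 54.4 cam [428. 170. 150.] [ 0.   -0.32 -0.95]
```

```bash
python3 -m inch '{"dr":[[0,0,0],[0,0,0],[0,0,0],[0,0,0],[0,0,0],[0,0,0],[0,0,0],[0,0,0],[0,0,0],[0,0,0]],"slide":[[0,0,20],[0,0,50],[0,0,50],[30,-5,30],[45,-10,0],[45,-10,0],[45,-10,0],[35,-10,0],[10,-5,0],[0,0,0]],"hand":[40,40,40,40,40,40,40,40,40,40]}'
python3 look.py w3 cup:28
python3 - <<'E'
from h import *
from bench import vision
i=vision.camera_info("wrist"); im=cv2.imread("pics/w3.png")[:,:,::-1].copy(); M=masks(im)
for q in comp(M["dark"],(180,0,340,250))[:4]: print("pad",q[0],q[5:],ray(i,q[1],q[2],12),ray(i,q[3],q[4],12))
E
```

```text
time_s: 5.0
ee_pos: [642.3, 33.6, 162.1]
ee_rot: [1.0, -0.005, 0.002, 0.0]
ft_force: [0.2, -0.2, 0.2]
finger_gap: 0.643
t 5.0 tcp [642.3  33.6 162.1] rv [ 3.141 -0.016  0.008] gap 54.7 cam [642. 118. 306.] [ 0.   -0.32 -0.95]
cup 0.58 [177. 200. 322. 370.] box [643.3 -76.5] cen [641.9 -78.2]
pad 6053 (221, 13, 85, 92) [656.00681095 133.0513638 ] [655.73834089 133.09925238]
pad 3465 (210, 144, 76, 62) [642.01570304  33.19245425] [641.77169643  33.31771325]
pad 9 (311, 246, 3, 4) [705.80277795 -43.68828891] [705.70097575 -43.8745829 ]
pad 9 (183, 246, 3, 4) [577.6477584  -41.92827686] [577.96705175 -42.11992699]
```

View pics/w3.png

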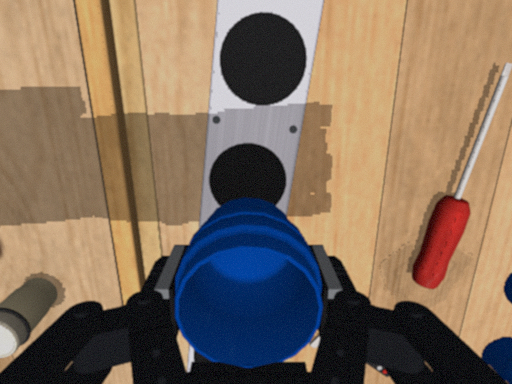

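```bash
python3 -m inch '{"dr":[[0,0,0],[0,0,0],[0,0,0],[0,0,0],[0,0,0],[0,0,0]],"slide":[[0,-9,-35],[0,0,-45],[0,0,-30],[0,0,-12],[0,0,0],[0,0,0]],"hand":[40,40,40,40,40,40]}'
python3 - <<'E'
from h import *
from bench import vision
im=vision.camera("side"); i=vision.camera_info("side"); M=masks(im); cv2.imwrite("pics/s1.png",im[:,:,::-1])
for q in comp(M["blue"],(185,150,290,225))[:3]: print(q[0],q[5:],[ray(i,q[1],q[2],z).round(1) for z in (28,50)])
c=im[120:240,160:320]; cv2.imwrite("pics/s1c.png",cv2.resize(c,None,fx=4,fy=4)[:,:,::-1])
E
```

```text
time_s: 5.85
ee_pos: [640.5, 27.5, 41.0]
ee_rot: [1.0, -0.004, 0.004, -0.0]
ft_force: [0.2, -0.1, -0.7]
finger_gap: 0.642
297 (216, 173, 15, 24) [array([675.9,  -1.2]), array([652.7,  26. ])]
49 (185, 150, 5, 11) [array([914. , -86.1]), array([882.8, -56.1])]
11 (198, 150, 8, 2) [array([ 894.9, -144. ]), array([ 864.3, -112.1])]
```

View pics/s1c.png

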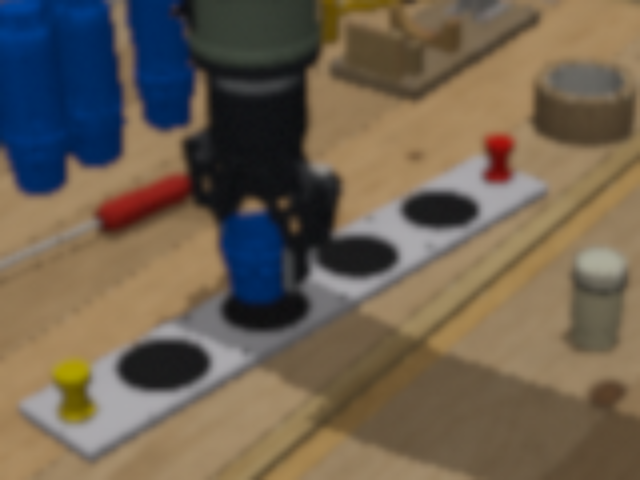

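```bash
python3 -m inch '{"dr":[[0,0,0],[0,0,0],[0,0,0],[0,0,0]],"slide":[[1,-2,-14],[0,0,-5],[0,0,0],[0,0,0]],"hand":[40,40,40,40]}'
```

```text
time_s: 6.4
ee_pos: [642.1, 25.3, 21.8]
ee_rot: [1.0, -0.004, 0.005, -0.0]
ft_force: [-0.5, -0.2, 0.2]
finger_gap: 0.643
```

```bash
python3 -m inch '{"dr":[[0,0,0],[0,0,0],[0,0,0],[0,0,0],[0,0,0],[0,0,0],[0,0,0],[0,0,0],[0,0,0],[0,0,0]],"slide":[[0,0,-2],[0,0,-1],[0,0,0],[0,0,0],[0,0,0],[0,0,0],[0,0,30],[0,0,50],[0,0,55],[0,0,0]],"hand":[40,40,40,85,85,85,85,85,85,85]}'
python3 - <<'E'
from h import *
from bench import vision
for n in ("side","scene"):
    im=vision.camera(n); i=vision.camera_info(n); M=masks(im)
    for q in comp(M["blue"],(185,160,285,225))[:2]: print(n,q[0],q[5:],[ray(i,q[1],q[2],z).round(1) for z in (40,)])
E
```

```text
time_s: 7.65
ee_pos: [641.7, 25.3, 157.9]
ee_rot: [1.0, -0.004, 0.005, -0.0]
ft_force: [-0.8, -0.3, -0.1]
finger_gap: 0.996
side 309 (217, 180, 16, 22) [array([637.2,  38.4])]
side 2 (185, 160, 2, 1) [array([874.8, -38.7])]
scene 238 (225, 180, 14, 19) [array([639.1,  35.7])]
scene 3 (185, 160, 3, 1) [array([892. , -42.8])]
```

```bash
python3 -m inch '{"dr":[[0,0,0],[0,0,0],[0,0,0],[0,0,0]],"slide":[[0,-30,30],[0,-35,10],[0,-10,0],[0,0,0]],"hand":[85,85,85,85]}'
python3 look.py w4 cup:40
python3 - <<'E'
import cv2
im=cv2.imread("pics/w4.png"); cv2.imwrite("pics/w4c.png",cv2.resize(im[0:260,130:390],None,fx=2.2,fy=2.2))
E
```

```text
time_s: 8.25
ee_pos: [638.2, -50.5, 189.9]
ee_rot: [1.0, -0.003, -0.002, -0.0]
ft_force: [-0.1, 0.6, -0.4]
finger_gap: 0.993
t 8.25 tcp [638.2 -50.5 189.9] rv [-3.141  0.009  0.006] gap 84.4 cam [639.  33. 334.] [-0.01 -0.32 -0.95]
cup 0.62 [223.  41. 287. 116.] box [643.8  32.8] cen [643.   34.4]
```

View pics/w4c.png

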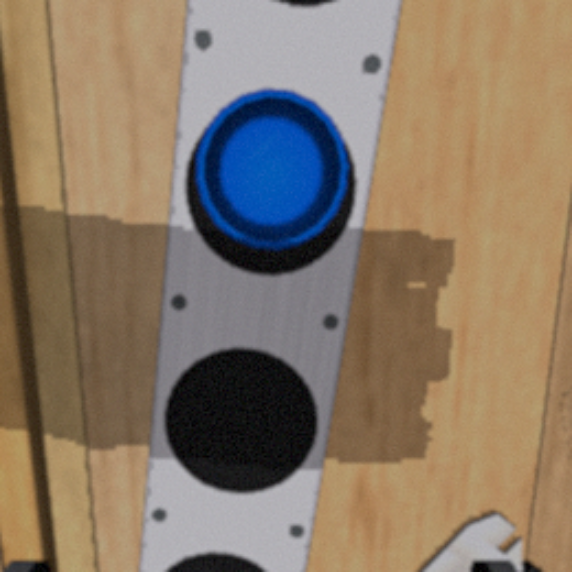

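Run:
```python
from h import *
from bench import vision
i=vision.camera_info("wrist"); M=masks(cv2.imread("pics/w4.png")[:,:,::-1].copy())
print([ray(i,253.9,76.8,z).round(1) for z in (60,68)])
q=comp(M["dark"],(195,150,285,230))[0]; print("pad2",q[5:],ray(i,q[1],q[2],12))
q=comp(M["dark"]|M["blue"],(205,30,300,130))[0]; print("pad3+cup",q[5:],ray(i,q[1],130,12), "padlow",ray(i,254,q[6]+q[8]-1,12))
print("pad3 l/r",ray(i,q[5],84,12),ray(i,q[5]+q[7]-1,84,12))
```

```text
[array([643. ,  35.3]), array([642.9,  35.2])]
pad2 (205, 159, 69, 64) [628.34073988 -75.29609417]
pad3+cup (215, 41, 76, 84) [642.32733137 -13.34845524] padlow [643.78096851  -7.59953733]
pad3 l/r [607.53073577  29.33868943] [677.20038724  28.9577155 ]
```

```bash
python3 -m inch '{"dr":[[0,0,0],[0,0,0],[0,0,0],[0,0,0],[0,0,0],[0,0,0],[0,0,0]],"slide":[[-40,-20,5],[-45,-23,0],[-45,-23,0],[-45,-23,0],[-32,-16,0],[-8,-5,0],[0,0,0]],"hand":[85,85,85,85,85,85,85]}'
python3 look.py w5 cartridge:36 bottle:87
python3 - <<'E'
import cv2
im=cv2.imread("pics/w5.png"); cv2.imwrite("pics/w5c.png",cv2.resize(im[:,100:412],None,fx=1.5,fy=1.5))
E
```

```text
time_s: 9.22
ee_pos: [417.4, -154.4, 192.5]
ee_rot: [1.0, 0.003, -0.003, -0.002]
ft_force: [1.0, -1.4, 1.9]
finger_gap: 0.995
t 9.225 tcp [ 417.4 -154.4  192.5] rv [-3.137 -0.009  0.009] gap 84.6 cam [418. -71. 336.] [-0.   -0.32 -0.95]
cartridge 0.7 [223.  90. 276. 144.] box [ 417.6 -102.8] cen [ 417.5 -101.1]
bottle 0.84 [217. 258. 284. 368.] box [ 419.4 -273. ] cen [ 420.3 -276.6]
```

View pics/w5c.png

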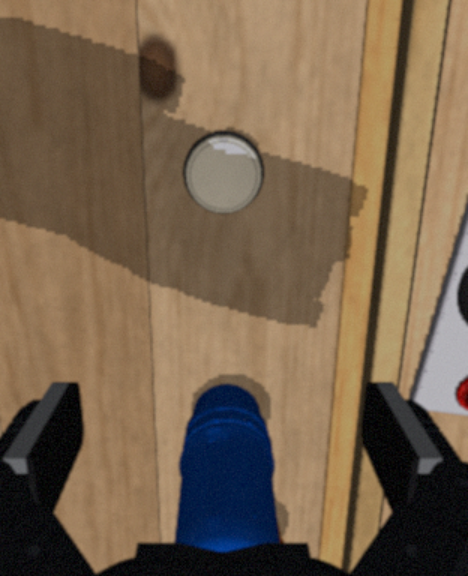

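Run:
```python
from h import *
from bench import vision
i=vision.camera_info("wrist")
print("cart",ray(i,249.2,115.8,68).round(1)); print("bottle base near edge",ray(i,250,257,0).round(1))
```

```text
cart [417.9 -98.4]
bottle base near edge [ 419.8 -265.2]
```

```bash
python3 -m inch '{"dr":[[0,0,0],[0,0,0],[0,0,0],[0,0,0],[0,0,0],[0,0,0],[0,0,0]],"slide":[[0,35,-10],[0,19,-20],[0,0,-35],[0,0,-40],[0,0,-30],[0,0,-5],[0,0,0]],"hand":[85,85,85,85,85,85,85]}'
```

```text
time_s: 10.25
ee_pos: [422.7, -94.1, 47.9]
ee_rot: [1.0, 0.007, -0.001, -0.002]
ft_force: [-0.8, -0.9, -0.6]
finger_gap: 0.995
```

```bash
python3 -m inch '{"dr":[[0,0,0],[0,0,0],[0,0,0],[0,0,0],[0,0,0],[0,0,0],[0,0,0],[0,0,0]],"slide":[[-3,-3,-15],[-1,-1,-12],[0,0,-2],[0,0,0],[0,0,0],[0,0,0],[0,0,0],[0,0,0]],"hand":[85,85,85,85,35,35,35,35]}' 30
```

```text
time_s: 11.25
ee_pos: [421.2, -98.0, 22.1]
ee_rot: [1.0, 0.007, 0.002, -0.002]
ft_force: [-0.1, -0.0, -0.1]
finger_gap: 0.469
```

```bash
python3 -m inch '{"dr":[[0,0,0],[0,0,0],[0,0,0],[0,0,0],[0,0,0],[0,0,0],[0,0,0],[0,0,0],[0,0,0],[0,0,0]],"slide":[[0,0,20],[0,0,40],[20,2,30],[45,5,0],[45,5,0],[45,5,0],[35,4,0],[10,1,0],[0,0,0],[0,0,0]],"hand":[35,35,35,35,35,35,35,35,35,35]}'
```

```text
time_s: 12.5
ee_pos: [625.1, -74.9, 115.5]
ee_rot: [1.0, 0.007, 0.001, -0.002]
ft_force: [0.2, 0.0, 0.0]
finger_gap: 0.47
```

```bash
python3 -m inch '{"dr":[[0,0,0],[0,0,0],[0,0,0],[0,0,0],[0,0,0]],"slide":[[2,0,-30],[0,0,-28],[0,0,-12],[0,0,0],[0,0,0]],"hand":[35,35,35,35,35]}'
```

```text
time_s: 13.12
ee_pos: [626.3, -75.7, 46.2]
ee_rot: [1.0, 0.006, 0.002, -0.002]
ft_force: [0.0, 0.5, 0.6]
finger_gap: 0.465
```

```bash
python3 -m inch '{"dr":[[0,0,0],[0,0,0],[0,0,0],[0,0,0]],"slide":[[2,0,-8],[0,0,-2.5],[0,0,0],[0,0,0]],"hand":[35,35,35,35]}'
```

```text
time_s: 13.62
ee_pos: [629.0, -75.8, 36.5]
ee_rot: [1.0, 0.006, 0.003, -0.002]
ft_force: [0.9, 0.2, -0.6]
finger_gap: 0.467
```

```bash
python3 -m inch '{"dr":[[0,0,0],[0,0,0],[0,0,0],[0,0,0],[0,0,0],[0,0,0],[0,0,0],[0,0,0],[0,0,0],[0,0,0]],"slide":[[0,0,-2],[0,0,-0.5],[0,0,0],[0,0,0],[0,0,0],[0,0,0],[0,0,25],[0,0,55],[0,0,60],[0,0,60]],"hand":[35,35,35,85,85,85,85,85,85,85]}' && python3 -m inch '{"dr":[[0,0,0],[0,0,0],[0,0,0],[0,0,0],[0,0,0],[0,0,0],[0,0,0],[0,0,0],[0,0,0]],"slide":[[-22,-27,0],[-32,-41,0],[-32,-41,0],[-32,-41,0],[-32,-41,0],[-32,-41,0],[-18,-21,0],[0,0,0],[0,0,0]],"hand":[85,85,85,85,85,85,85,85,85]}'
python3 look.py w6 bottle:87
python3 - <<'E'
import cv2
im=cv2.imread("pics/w6.png"); cv2.imwrite("pics/w6c.png",im)
E
```

```text
time_s: 14.88
ee_pos: [626.5, -75.5, 235.7]
ee_rot: [1.0, 0.006, -0.001, -0.002]
ft_force: [0.5, 0.1, 0.2]
finger_gap: 0.993
time_s: 16.0
ee_pos: [420.6, -334.9, 241.1]
ee_rot: [1.0, 0.007, 0.004, -0.001]
ft_force: [-0.0, 0.4, 0.6]
finger_gap: 0.993
t 16.0 tcp [ 420.6 -334.9  241.1] rv [-3.139 -0.021 -0.012] gap 84.4 cam [ 418. -252.  385.] [ 0.01 -0.32 -0.95]
bottle 0.83 [210.  83. 284. 166.] box [ 420.3 -290.1] cen [ 420.9 -291.1]
bottle 0.69 [234. 189. 304. 307.] box [ 444.2 -413.6] cen [ 441.7 -410.7]
```

View pics/w6c.png

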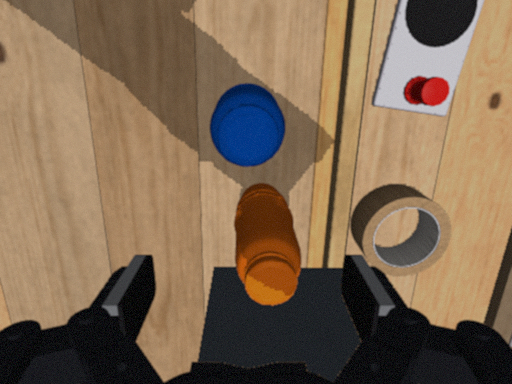

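Blue bottle at (248,124), orange look-alike at (268,245), so the blue one is clear.

Run:
```python
from h import *
from bench import vision
i=vision.camera_info("wrist"); im=cv2.imread("pics/w6.png")
print(ray(i,250,135,175).round(1), ray(i,248,124.5,110).round(1))
cv2.imwrite("pics/w6d.png",cv2.resize(im[70:180,195:300],None,fx=5,fy=5,interpolation=cv2.INTER_CUBIC))
```

```text
[ 421.9 -285.2] [ 421.2 -287.1]
```

View pics/w6d.png

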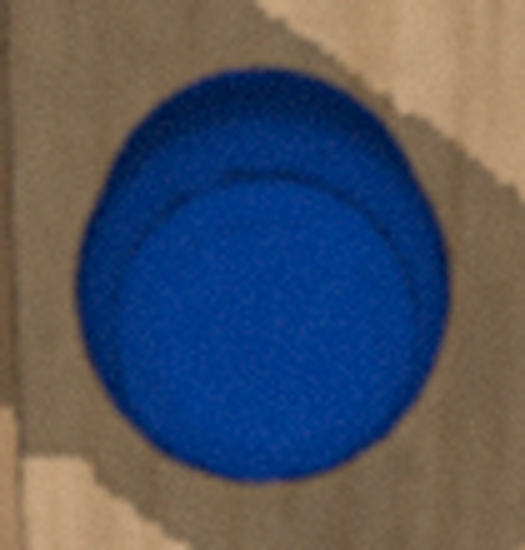

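```bash
python3 -m inch '{"dr":[[0,0,0],[0,0,0],[0,0,0],[0,0,0],[0,0,0]],"slide":[[0,30,0],[0,16,0],[0,0,-15],[0,0,-15],[0,0,0]],"hand":[85,85,85,85,85]}'
```

```text
time_s: 16.73
ee_pos: [422.9, -285.2, 210.6]
ee_rot: [1.0, 0.01, 0.004, -0.001]
ft_force: [-0.1, -0.3, 0.4]
finger_gap: 0.995
```

```bash
python3 -m inch '{"dr":[[0,0,0],[0,0,0],[0,0,0],[0,0,0],[0,0,0],[0,0,0],[0,0,0],[0,0,0],[0,0,0],[0,0,0],[0,0,0]],"slide":[[-1,0,-20],[-1,0,-30],[0,0,-25],[0,0,-15],[0,0,-5],[0,0,0],[0,0,0],[0,0,0],[0,0,0],[0,0,0],[0,0,0]],"hand":[85,85,85,85,85,85,85,50,50,50,50]}' 35
```

```text
time_s: 18.1
ee_pos: [423.3, -286.4, 118.6]
ee_rot: [1.0, 0.01, 0.007, 0.002]
ft_force: [-0.5, -0.3, -1.3]
finger_gap: 0.718
```

```bash
python3 -m inch '{"dr":[[0,0,0],[0,0,0],[0,0,0],[0,0,0],[0,0,0],[0,0,0],[0,0,0],[0,0,0],[0,0,0],[0,0,0]],"slide":[[0,0,20],[0,0,35],[25,14,20],[38,22,0],[38,22,0],[38,21,0],[30,16,0],[14,8,0],[0,0,0],[0,0,0]],"hand":[50,50,50,50,50,50,50,50,50,50]}'
```

```text
time_s: 19.35
ee_pos: [610.8, -179.6, 196.0]
ee_rot: [1.0, 0.009, 0.007, 0.001]
ft_force: [-0.7, -0.5, -0.3]
finger_gap: 0.716
```

```bash
python3 -m inch '{"dr":[[0,0,0],[0,0,0],[0,0,0],[0,0,0],[0,0,0]],"slide":[[2,0,-25],[1,0,-20],[0,0,-8],[0,0,0],[0,0,0]],"hand":[50,50,50,50,50]}'
```

```text
time_s: 19.98
ee_pos: [611.9, -182.7, 143.8]
ee_rot: [1.0, 0.008, 0.008, 0.002]
ft_force: [0.5, 0.5, 0.8]
finger_gap: 0.716
```

```bash
python3 -m inch '{"dr":[[0,-0.015,0],[0,0,0],[0,0,0],[0,0,0]],"slide":[[2,3,-8],[0,0,-2.5],[0,0,0],[0,0,0]],"hand":[50,50,50,50]}'
```

```text
time_s: 20.48
ee_pos: [614.6, -180.4, 135.5]
ee_rot: [1.0, 0.007, 0.016, 0.003]
ft_force: [-0.5, 0.8, -1.0]
finger_gap: 0.718
```

```bash
python3 -m inch '{"dr":[[0,0.03,0],[0,0,0],[0,0,0],[0,0,0]],"slide":[[0,0,-1.5],[0,0,-1],[0,0,0],[0,0,0]],"hand":[50,50,50,50]}'
```

```text
time_s: 20.98
ee_pos: [614.6, -180.8, 133.7]
ee_rot: [1.0, 0.007, 0.002, 0.003]
ft_force: [-0.6, -0.9, -0.8]
finger_gap: 0.713
```

```bash
python3 -m inch '{"dr":[[0,0,0],[0,0,0],[0,0,0]],"slide":[[0,0,-2],[0,0,-1],[0,0,0]],"hand":[50,50,50]}'
```

```text
time_s: 21.35
ee_pos: [614.6, -180.8, 130.6]
ee_rot: [1.0, 0.007, 0.002, 0.003]
ft_force: [-0.6, -0.3, -0.0]
finger_gap: 0.716
```

```bash
python3 -m inch '{"dr":[[0,0,0],[0,0,0],[0,0,0],[0,0,0],[0,0,0],[0,0,0],[0,0,0],[0,0,0]],"slide":[[0,0,0],[0,0,0],[0,0,0],[0,0,0],[0,0,20],[0,0,40],[0,0,45],[0,0,10]],"hand":[70,85,85,85,85,85,85,85]}' && python3 -m inch '{"dr":[[0,0,0],[0,0,0],[0,0,0],[0,0,0],[0,0,0],[0,0,0],[0,0,0],[0,0,0],[0,0,0],[0,0,0],[0,0,0]],"slide":[[-18,26,0],[-28,42,0],[-28,42,0],[-28,42,0],[-28,42,0],[-28,42,0],[-28,42,0],[-28,42,0],[-15,25,0],[0,0,0],[0,0,0]],"hand":[85,85,85,85,85,85,85,85,85,85,85]}'
python3 look.py w7 ring:14
python3 - <<'E'
from h import *
from bench import vision
i=vision.camera_info("wrist"); M=masks(cv2.imread("pics/w7.png")[:,:,::-1].copy())
q=comp(M["blue"],(150,0,360,240))[0]; print(q[5:],[ray(i,q[1],q[2],z).round(1) for z in (14,28)])
for n in ("side","scene"):
    i=vision.camera_info(n);M=masks(vision.camera(n))
    for q in comp(M["blue"],(185,120,290,225))[:4]: print(n,q[0],q[5:],[ray(i,q[1],q[2],z).round() for z in (40,99)])
E
```

```text
time_s: 22.35
ee_pos: [613.9, -180.6, 248.2]
ee_rot: [1.0, 0.007, 0.001, 0.003]
ft_force: [0.0, 0.3, -0.4]
finger_gap: 0.993
time_s: 23.72
ee_pos: [374.1, 173.2, 244.1]
ee_rot: [1.0, 0.008, -0.001, 0.003]
ft_force: [-0.5, -0.3, 0.3]
finger_gap: 0.994
t 23.725 tcp [374.1 173.2 244.1] rv [ 3.136e+00  2.400e-02 -3.000e-03] gap 84.5 cam [373. 258. 387.] [ 0.   -0.33 -0.94]
ring 0.97 [223.  62. 282. 120.] box [377.4 242.3] cen [376.4 241.3]
(226, 63, 57, 59) [array([379.6, 241. ]), array([379.3, 241.7])]
side 407 (263, 145, 16, 31) [array([ 629., -210.]), array([ 570., -117.])]
side 394 (192, 120, 16, 32) [array([ 973., -221.]), array([ 882., -127.])]
side 299 (217, 180, 16, 22) [array([637.,  38.]), array([577., 109.])]
side 289 (210, 120, 16, 24) [array([ 939., -292.]), array([ 852., -191.])]
scene 584 (185, 120, 21, 41) [array([ 952., -187.]), array([ 887., -103.])]
scene 236 (207, 120, 13, 22) [array([ 933., -291.]), array([ 869., -200.])]
scene 234 (225, 180, 14, 19) [array([639.,  36.]), array([594., 105.])]
scene 145 (262, 126, 12, 16) [array([ 718., -379.]), array([ 667., -283.])]
```

View pics/w7.png

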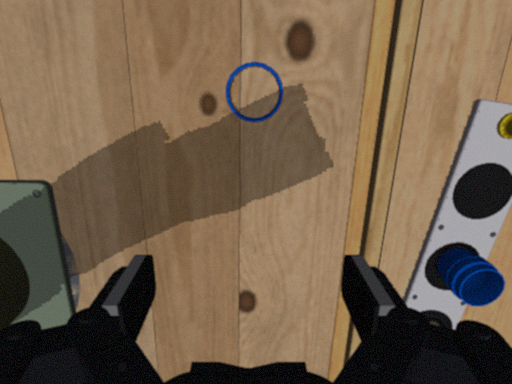

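```bash
python3 -m inch '{"dr":[[0,0,0],[0,0,0],[0,0,0],[0,0,0],[0,0,0],[0,0,0],[0,0,0],[0,0,0]],"slide":[[2,35,-15],[2,30,-30],[0,0,-45],[0,0,-50],[0,0,-35],[0,0,-10],[0,0,0],[0,0,0]],"hand":[85,85,85,85,85,85,85,85]}'
```

```text
time_s: 24.92
ee_pos: [381.8, 237.5, 55.8]
ee_rot: [1.0, 0.004, 0.002, 0.002]
ft_force: [0.6, 0.4, -0.2]
finger_gap: 0.996
```

```bash
python3 -m inch '{"dr":[[0,0,0],[0,0,0],[0,0,0],[0,0,0],[0,0,0],[0,0,0]],"slide":[[-2,4,-20],[0,0,-20],[0,0,-8],[0,0,-2],[0,0,0],[0,0,0]],"hand":[85,85,85,85,85,85]}'
```

```text
time_s: 25.68
ee_pos: [382.5, 243.2, 10.1]
ee_rot: [1.0, 0.003, 0.005, -0.001]
ft_force: [0.1, -0.1, -0.2]
finger_gap: 0.993
```

```bash
python3 -m inch '{"dr":[[0,0,0],[0,0,0],[0,0,0],[0,0,0],[0,0,0],[0,0,0],[0,0,0],[0,0,0]],"slide":[[-3,-1.5,-6],[0,0,-2],[0,0,0],[0,0,0],[0,0,0],[0,0,0],[0,0,0],[0,0,0]],"hand":[85,85,85,50,50,50,50,50]}' 25
```

```text
time_s: 26.68
ee_pos: [379.4, 241.7, 2.2]
ee_rot: [1.0, 0.003, 0.006, -0.001]
ft_force: [-0.7, 0.3, -0.6]
finger_gap: 0.716
```

```bash
python3 -m inch '{"dr":[[0,0,0],[0,0,0],[0,0,0],[0,0,0],[0,0,0],[0,0,0],[0,0,0],[0,0,0],[0,0,0],[0,0,0],[0,0,0]],"slide":[[0,0,20],[0,0,45],[20,-8,45],[45,-18,0],[45,-18,0],[45,-18,0],[45,-18,0],[45,-18,0],[20,-8,0],[3,-1,0],[0,0,0]],"hand":[50,50,50,50,50,50,50,50,50,50,50]}'
python3 look.py w8
```

```text
time_s: 28.05
ee_pos: [653.1, 130.1, 115.5]
ee_rot: [1.0, 0.005, 0.004, -0.001]
ft_force: [-0.5, 0.4, 0.2]
finger_gap: 0.717
t 28.05 tcp [653.1 130.1 115.5] rv [-3.14  -0.015 -0.014] gap 60.9 cam [651. 214. 259.] [ 0.01 -0.32 -0.95]
```

View pics/w8.png

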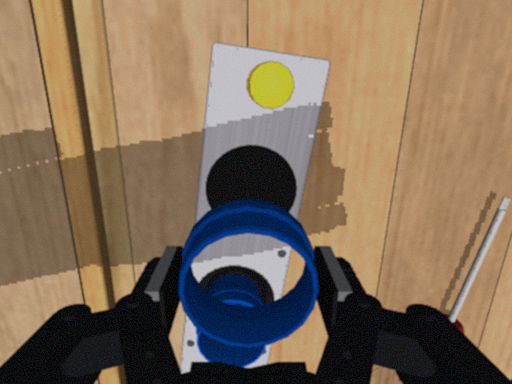

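```bash
python3 -m inch '{"dr":[[0,0,0],[0,0,0],[0,0,0],[0,0,0],[0,0,0],[0,0,0]],"slide":[[3,2,-30],[0,1,-30],[0,0,-18],[0,0,-5],[0,0,0],[0,0,0]],"hand":[50,50,50,50,50,50]}'
```

```text
time_s: 28.85
ee_pos: [654.9, 136.3, 33.6]
ee_rot: [1.0, 0.006, 0.006, -0.001]
ft_force: [0.1, -0.2, -0.7]
finger_gap: 0.719
```

```bash
python3 -m inch '{"dr":[[0,0,0],[0,0,0],[0,0,0],[0,0,0]],"slide":[[1,-3,-12],[0,0,-5],[0,0,0],[0,0,0]],"hand":[50,50,50,50]}'
```

```text
time_s: 29.35
ee_pos: [656.4, 132.9, 16.3]
ee_rot: [1.0, 0.006, 0.006, -0.002]
ft_force: [0.3, 0.4, -0.6]
finger_gap: 0.715
```

```bash
python3 -m inch '{"dr":[[0,0,0],[0,0,0],[0,0,0],[0,0,0],[0,0,0],[0,0,0],[0,0,0],[0,0,0],[0,0,0],[0,0,0]],"slide":[[0,0,-1.5],[0,0,-0.5],[0,0,0],[0,0,0],[0,0,0],[0,0,0],[0,0,25],[0,0,55],[0,0,60],[0,0,55]],"hand":[50,50,50,70,85,85,85,85,85,85]}' && python3 -m inch '{"dr":[[0,0,0],[0,0,0],[0,0,0],[0,0,0]],"slide":[[-5,-40,20],[-5,-45,10],[0,0,0],[0,0,0]],"hand":[85,85,85,85]}'
python3 look.py w9 cup:40 ring:26 cartridge:48 bottle:100
```

```text
time_s: 30.6
ee_pos: [654.0, 132.6, 211.3]
ee_rot: [1.0, 0.006, 0.003, -0.001]
ft_force: [0.2, -0.1, 0.4]
finger_gap: 0.997
time_s: 31.1
ee_pos: [644.7, 46.2, 247.0]
ee_rot: [1.0, 0.007, 0.007, -0.002]
ft_force: [0.7, 0.8, -0.2]
finger_gap: 0.996
t 31.1 tcp [644.7  46.2 247. ] rv [-3.138 -0.022 -0.022] gap 84.7 cam [642. 129. 391.] [ 0.02 -0.32 -0.95]
cup 0.8 [222. 147. 270. 203.] box [645.8  28.9] cen [642.8  29.8]
ring 0.77 [227.  45. 284. 104.] box [654.9 133.8] cen [657.9 133.4]
cartridge 0.91 [213. 236. 247. 298.] box [627.6 -82.5] cen [629.1 -83. ]
cartridge 0.31 [256.   4. 288.  12.] box [667.7 192.3] cen [665.6 194.8]
bottle 0.8 [190. 302. 243. 370.] box [ 615. -137.] cen [ 615.9 -136.9]
```

View pics/w9.png

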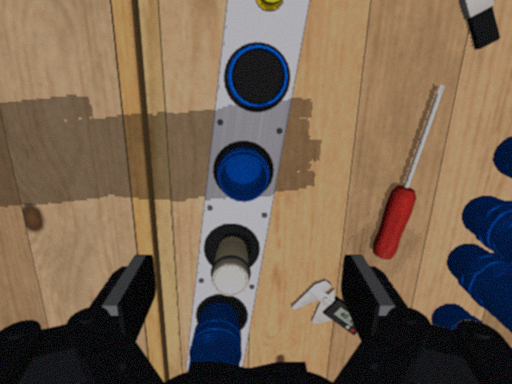

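```bash
python3 -m inch '{"dr":[[0,0,0],[0,0,0],[0,0,0],[0,0,0],[0,0,0],[0,0,0],[0,0,0],[0,0,0]],"slide":[[-4,-30,6],[-5,-48,2],[-5,-48,0],[-5,-48,0],[-4,-40,0],[-2,-12,0],[0,0,0],[0,0,0]],"hand":[85,85,85,85,85,85,85,85]}'
python3 look.py w10 cartridge:80 bottle:100
python3 - <<'E'
import cv2
im=cv2.imread("pics/w10.png"); cv2.imwrite("pics/w10c.png",cv2.resize(im[0:260,130:390],None,fx=2.2,fy=2.2))
E
```

```text
time_s: 32.35
ee_pos: [618.9, -180.2, 253.0]
ee_rot: [1.0, 0.011, 0.006, -0.003]
ft_force: [-0.3, -0.1, -0.1]
finger_gap: 0.992
t 32.35 tcp [ 618.9 -180.2  253. ] rv [-3.136 -0.035 -0.018] gap 84.3 cam [615. -97. 397.] [ 0.02 -0.32 -0.95]
cartridge 0.95 [237.  32. 283.  85.] box [629.9 -78.9] cen [629.1 -77.5]
bottle 0.76 [202. 136. 273. 237.] box [ 610.9 -193.5] cen [ 610.6 -191.7]
bottle 0.42 [ 86. 301.  95. 310.] box [ 455.3 -329.5] cen [ 454.2 -327. ]
```

View pics/w10c.png

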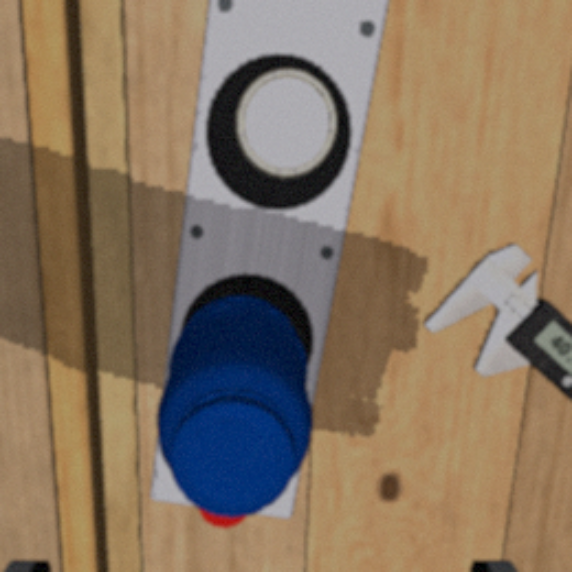

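Run:
```python
from h import *
from bench import vision
i=vision.camera_info("wrist")
print("bottle",ray(i,235.5,207,187).round(1),"cart",ray(i,260.5,55.5,84).round(1),"pad2",ray(i,256.8,59.5,12).round(1))
```

```text
bottle [ 611.1 -180.1] cart [629.7 -77. ] pad2 [629.1 -76.4]
```

```bash
python3 -c "
from bench import job; print(job.job_done())"
```

```text
the job is handed in; nothing more can be done
None
```

All four parts are upright on the strip and released, in the order you asked for: bottle beside the red post, then cartridge, cup and ring beside the yellow post. I handed the job in at about 32 s of the 96 s. It gave no verdict, so the positions below come from my last wrist-camera views.

| Part | Offset from its pad's centre |
|---|---|
| Bottle | about 3 mm |
| Cartridge | about 1 mm |
| Ring | about 2 mm |
| Cup | about 6.5 mm towards the yellow post, within the 12 mm limit |

- **Cup:** It sat off-centre in the grip because my first estimate of its position was a few mm out along the strip. I measured it from directly above and chose not to grip it again. The side and scene cameras put it 7–10 mm off, but I trusted the overhead view more.
- **Ring:** The network's two estimates for it differed by 3 mm.
- **Tape roll and tin:** I did not go near either one, but I did not measure them again at the end.
- **Robot:** The gripper ended empty, about 65 mm above the bottle and touching nothing.

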